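Draw the amber filter from its covered magazine and show it to the light panel

ROBOT

A 6-joint arm with a two-finger parallel gripper is mounted at the origin on a cart in front of the work surface, level with it; the furniture and walls round the work are solid. World frame = base frame: x ahead of the robot, y to its left, z up, the work surface at z = 0. Lengths are in m, angles in rad, forces in N, time in s.
With the tool pointing down it reaches from about 0.3 to 0.775 m from the base axis. Payload 14.6 kg.
Tool frame: the origin (TCP) lies between the finger pads, 19 mm behind the fingertips; this is the grasp point; z points along the fingers, y is the line along which they close (so a half turn about z gives the same grasp; the last joint's range is limited). The gripper opens to 85 mm and grips with 20 to 120 N. Pads are 22 mm wide; open, the fingers measure 114 mm over their backs; the gripper's body (76 mm by 85 mm) begins 54 mm behind the grasp point. The pads swing forward as they close: fully open they stand 13 mm farther back than shut.
Start: joints at [1.18, 0.3, 1.521, -0, 1.321, -0.067], TCP at [0.175, 0.521, 0.25] pointing down, gripper open.
Joint ranges: [-3.03, 3.03], [-0.79, 2.21], [0.23, 2.52], [-1.04, 4.18], [0, 3.07], [-2.55, 2.55]. Speed limits (rad/s): [2.22, 2.22, 2.57, 3.14, 3.14, 3.14].

INTERFACE

Orientations are given as a rotation vector (axis times angle).
In Python, from plant import robot gives the robot as it stands. The module is installed in compiled form; this text tells all that it offers.
- The arm moves only by the tool send_path, called as a command line: name --argument value ..., lists and objects as JSON in quotes. Schema: {"type":"object","properties":{"moves":{"type":"array","items":{"type":"object","properties":{"pos":{"type":"array","items":{"type":"number"},"minItems":3,"maxItems":3},"rz":{"type":"number"},"aperture":{"type":"number"}},"additionalProperties":false,"required":["aperture"]},"minItems":1,"maxItems":10},"clamp_n":{"type":"number"},"only":{"type":"string"},"quiet":{"type":"boolean"},"lines":{"type":"string"}},"required":["moves"],"additionalProperties":false}. moves is a list of rows, 1 to 10 of them, each an object with the fields pos (a list: dx, dy, dz in m), rz (a turn about the tool's z in rad), aperture (the finger opening in m); a field left out counts as zero (the opening has to be given); each row is the pose to reach, as a shift and turn from the pose commanded when the call began, along the tool's axes at that moment; what a row does not reach only later rows make up. A row lasts 1/10 s, in which the tool goes at most 0.05 m and 0.15 rad, less where a joint would pass 70% of its speed; a pose out of reach is approached as far as the arm can. The fingers move at their own pace and stop on an object; clamp_n is the grip in N (left out, the last holds). Time passes only in rows, so rows that do not move let the fingers close. The tool returns the time, the measured TCP pose, the force, the opening and the grip force at its end. only (a regular expression) keeps the lines of the reply that match it, lines (a string "A,B") keeps lines A to B, and quiet returns only ok. Input that does not fit is refused with a message, and nothing moves.
- robot.state(): the state, without advancing time (a new reading comes with each control period).
- robot.read_camera(name): name is "scene" or "top" or "wrist"; returns a dict with "image" (420x560x3 uint8, red, green, blue), "z_map" (420x560 float32, m along the optical axis (not along the pixel's ray), 0 where there is no reading), "vfov" (degrees; the focal length in pixels is half the picture's height over the tangent of half this angle, whatever the lens; pixels are square), "cx", "cy" (the principal point, pixels), "extrinsics" (4x4, takes a point from world to camera coordinates); the wrist camera has in their place "tool_from_camera" (4x4, takes a point from camera to tool coordinates, whose origin is the TCP and whose axes are the flange's). Camera axes: x right, y up, looking along -z (the intrinsics and any distortion apply to the point x, -y, -z); pixel columns grow to the right and rows downward; lengths in m; the calibration is good to about 2 mm. A picture is of the moment at which its call begins: read the wrist's pose just before it.
- robot.hand_in(): hands the job in; it is judged then, once.
Trained networks look in the newest picture that a camera, given by its name, has taken for a name from the list of things; names that differ only in an ending like _2 or _b are one class to them, and where a whole thing is asked for, a point or a joint stands for the part that bears it (a point fixed in the world has none). Each returns a list of dicts, best first, with "score" (0 to 1); they miss things now and then, are a little off and sometimes report something else, mostly with a low value. They report only what shows in the picture. A call takes as long as a camera call.
- robot.spot_in(camera, name): "centre" ([column, row] in pixels, amid what is visible of it).
- robot.masks_of(camera, name): "region" (420x560 bool, what is visible of it) and "centre" ([column, row] in pixels, amid what is visible of it).
- robot.spot_point(camera, name): "centre" ([column, row] in pixels: a listed point, or the origin of a listed thing).
The state is a dict: "clock": time; "qpos": joint angles; "joint_vel": joint speeds; "joint_torque": joint torques, N m; "position": TCP position; "tcp_rot": TCP orientation; "ft_force": force on the tool from outside, world axes, zero at the start; "torque": the same for the moment, N m; "finger_gap": finger opening in m; "finger_force": force on a finger pad.
Only numpy, scipy, OpenCV 4.12 (cv2) and the standard library are available. Lean on these libraries where they do the work, as an engineer would, in place of code of your own. Each camera call takes 0.05 s, during which the arm holds its last target. There are 200 camera calls.

TASK

Take the grey filter magazine's blue cover by its black knob and swing it open until it stands upright or leans back, then draw the amber glass filter straight up out of its slot and carry it to the upright inspection light. Hold it there upright, about 60 mm in front of the lit white face, with the glass parallel to that face and centred on it in height and width, touching nothing but your gripper, and finish while still holding it so. Leave the green filter in its slot, the cover standing open, and the dropper bottle, jar and petri dish undisturbed.

Things in the scene. Friction and masses are not known exactly. Their poses are not given: they have to be found in the camera images.
- magazine: Fixed grey box 92 (x) x 160 (y) x 50 mm high without cover, origin at the centre of its underside on the table, front (-x, knob side) to the table's middle. Two slots at y = +35 and -35 mm of its frame, between 46 mm high fins at the front and back walls, 1 mm play each side; each holds one plate on edge in the x-z plane, 4 mm up. Which plate is in which slot varies; the cover hides both
- flap (a joint): Angle (rad) of the blue cover, a deep cap 92 x 160 x 42 mm high on the magazine, hinged at the box's back (+x); 0 = shut, 1.57 = on end, 2.0 = leaning back at its stop. Stiff hinge (friction about 0.15 N m): it stays where it is left and needs about 2 N at the knob. Starts shut or up to 3 degrees ajar. Opening turns it about the magazine's +y axis
- magazine_hinge (a point): Middle of the cover's hinge line, 50 mm behind (+x) the box centre and 52 mm above the table; the hinge line runs along this frame's y axis, which is the magazine's
- flap_knob (a point): Centre of the black knob on the cover's front: a barrel 14 mm across, 18 mm long, axis along the hinge line, on a thin stem 27 mm out from the face. Shut, it is 123 mm in front of and 24 mm above the hinge line (76 mm above the table). Gripped across its ends (closing along the hinge line) it pivots between the fingers as the cover swings, tool pointing down. Axes turn with the cover
- amber_filter: The filter to present, loose, about 60 g: amber (brown-orange) glass in a black frame 76 wide (x) x 8 thick (y) x 54 mm high (z), with an aluminium grip tab 24 wide x 8 thick x 24 mm high on the middle of its top edge (78 mm overall). Origin at the centre of its lower edge; y is the normal of the glass. In its slot the axes are about those of the magazine
- amber_filter_glass (a point): Centre of the amber glass, 27 mm above the plate's lower edge
- amber_filter_tab (a point): A point in the amber filter's grip tab, 10 mm below the tab's top, 68 mm above the plate's lower edge; gripped across the 8 mm thickness (along the plate's y)
- green_filter: The same plate with green glass, in the other slot; it stays there
- light_panel: Fixed inspection light: black upright panel 110 wide (y) x 90 high x 18 mm thick on a grey foot 70 x 60 mm, panel spanning 45 to 135 mm above the table; origin under the front of the panel at table height; its lit white face looks along its own -x, roughly towards the robot
- panel_face (a point): Centre of the lit white face (94 x 74 mm), 90 mm above the table; x points into the panel (the light shines along -x), y along its width, z up
- dropper_bottle: Bystander: white dropper bottle 40 mm in diameter, 104 mm high, loose, origin under its centre
- clear_jar: Bystander: clear jar on a black cap, 48 mm in diameter, 69 mm high, loose, origin under its centre
- petri_dish: Bystander: shut petri dish 60 mm in diameter, 14 mm high, loose, origin under its centre
- swing_stand: Fixed obstacle between magazine and panel, never moved: a black disc 145 mm in diameter, from 178 to 221 mm above the table, level, on a brown column 40 mm thick. Origin on the table under the disc's centre; the column stands about 45 mm from it towards the robot. Carry the plate round its robot side or well above it

How it is judged:
By the outcome, as a careful person would: the job done as asked, in the order asked, and still so for the second after the job is handed in, while the arm keeps its last pose, push and grip.
It also fails if it takes over 51 s, if anything falls off the work surface, if the arm or the gripper's body presses on something with over 40 N, if the wrist force passes 120 N, or if a joint passes its speed limit or range.

## Working session

There is one attempt and no reset: what is moved stays moved. The work goes in short steps, Python scripts to look and compute and a tool call to move; the robot and the scene stay as the last step left them, time stands still between calls to the robot, and variables do not carry over. Pictures are saved under pics/ and viewed, at most 10 in all, crops included, and the job is handed in when it is done.

```bash
mkdir -p pics
```

Create h.py:
```python
import numpy as np, cv2
from scipy.spatial.transform import Rotation as R
from plant import robot
def cam(name):
    s=robot.state(); c=robot.read_camera(name); im=c["image"]
    c["f"]=im.shape[0]/2/np.tan(np.radians(c["vfov"])/2)
    if name=="wrist":
        T=np.eye(4); T[:3,:3]=R.from_rotvec(s["tcp_rot"]).as_matrix(); T[:3,3]=s["position"]
        c["W"]=T@c["tool_from_camera"]
    else: c["W"]=np.linalg.inv(c["extrinsics"])
    return c
def ray(c,p):
    d=np.array([(p[0]-c["cx"])/c["f"],-(p[1]-c["cy"])/c["f"],-1.0])
    return c["W"][:3,3],c["W"][:3,:3]@d
def zpt(c,p,r=1):
    u,v=int(round(p[0])),int(round(p[1])); z=c["z_map"][max(0,v-r):v+r+1,max(0,u-r):u+r+1]; z=z[z>0]
    if len(z)==0: return None
    o,d=ray(c,p); return o+d*np.median(z)
def cloud(c,m=None):
    z=c["z_map"]; v,u=np.nonzero((z>0)&(True if m is None else m)); z=z[v,u]
    P=np.stack([(u-c["cx"])/c["f"]*z,-(v-c["cy"])/c["f"]*z,-z],1)
    return P@c["W"][:3,:3].T+c["W"][:3,3]
def tri(rs):
    A=0;b=0
    for o,d in rs:
        d=d/np.linalg.norm(d);M=np.eye(3)-np.outer(d,d);A=A+M;b=b+M@o
    return np.linalg.solve(A,b)
def save(c,n): cv2.imwrite("pics/"+n+".png",c["image"][:,:,::-1])
```

Create a.py:
```python
from h import *
np.set_printoptions(precision=4,suppress=True)
print(robot.state())
ims=[]
C={}
for n in ["scene","top","wrist"]:
    c=C[n]=cam(n); ims.append(c["image"]); print(n,c["vfov"],c["cx"],c["cy"],[k for k in c],c["W"][:3,3])
    for t in ["magazine_hinge","flap_knob","panel_face","light_panel","magazine","swing_stand","dropper_bottle","clear_jar","petri_dish","amber_filter"]:
        r=robot.spot_point(n,t)
        for q in r[:2]:
            print(n,t,round(q["score"],2),np.round(q["centre"],1),zpt(c,q["centre"]))
cv2.imwrite("pics/a.png",cv2.resize(np.vstack([np.hstack(ims[:2]),np.hstack([ims[2],ims[2]*0])]),(800,600))[:,:,::-1])
```

```bash
python3 a.py
```

```text
{'clock': 0.0, 'qpos': array([ 1.1804,  0.3005,  1.5216,  0.    ,  1.3207, -0.0666]), 'joint_vel': array([-0.001 ,  0.0008,  0.0015, -0.0022, -0.0012,  0.0006]), 'joint_torque': array([ -0.0012, -54.3472, -36.1812,  -0.0001,   0.0038,   0.    ]), 'position': array([0.1749, 0.5212, 0.2494]), 'tcp_rot': array([-0.5064, -3.1002,  0.0018]), 'ft_force': array([-0.491 , -0.3969, -0.1367]), 'torque': array([0.008 , 0.0534, 0.0179]), 'finger_force': 0.0, 'finger_gap': 0.08578836297041792}
scene 50.2933143273392 271.1658283196373 206.2773296388872 ['image', 'z_map', 'vfov', 'cx', 'cy', 'extrinsics', 'f', 'W'] [0.6742 0.7317 0.8355]
scene magazine_hinge 0.58 [266.5 305.7] [0.5321 0.3554 0.0536]
scene flap_knob 0.88 [260.6 249. ] [0.5046 0.2461 0.0815]
scene flap_knob 0.55 [287.7 214.3] [0.4018 0.1443 0.0308]
scene panel_face 0.46 [210.  129.8] [0.5332 0.0183 0.2206]
scene magazine 0.71 [263.4 299.8] [0.5367 0.3505 0.0716]
scene dropper_bottle 0.88 [357.9 280.2] [0.3301 0.3545 0.028 ]
scene clear_jar 0.55 [285.9 217.5] [0.4048 0.142  0.0174]
scene petri_dish 0.86 [257.7 149. ] [ 0.3868 -0.1048 
[... 309 characters left out ...]
 -0.145   0.0737]
top light_panel 0.92 [382.3 199.9] [ 0.4951 -0.137   0.0077]
top magazine 0.67 [204.5 191.6] [0.5008 0.2969 0.0957]
top magazine 0.38 [233.4 196. ] [0.5133 0.2386 0.0008]
top dropper_bottle 0.51 [190.1 276.5] [0.3078 0.3322 0.0635]
top clear_jar 0.6 [279.3 241.2] [0.3857 0.1252 0.0684]
top petri_dish 0.67 [379.  241.9] [ 0.388  -0.1207  0.0122]
wrist 66.83816569646139 280.37726410250457 209.33787032145685 ['image', 'z_map', 'vfov', 'cx', 'cy', 'tool_from_camera', 'f', 'W'] [0.1096 0.5424 0.3746]
wrist dropper_bottle 0.95 [186.7 318.2] [0.3002 0.353  0.0228]
wrist clear_jar 0.86 [ 69.9 406.5] [0.3804 0.1406 0.0195]
wrist amber_filter 0.34 [ 70.  406.8] [0.3804 0.1413 0.0202]
```

View pics/a.png

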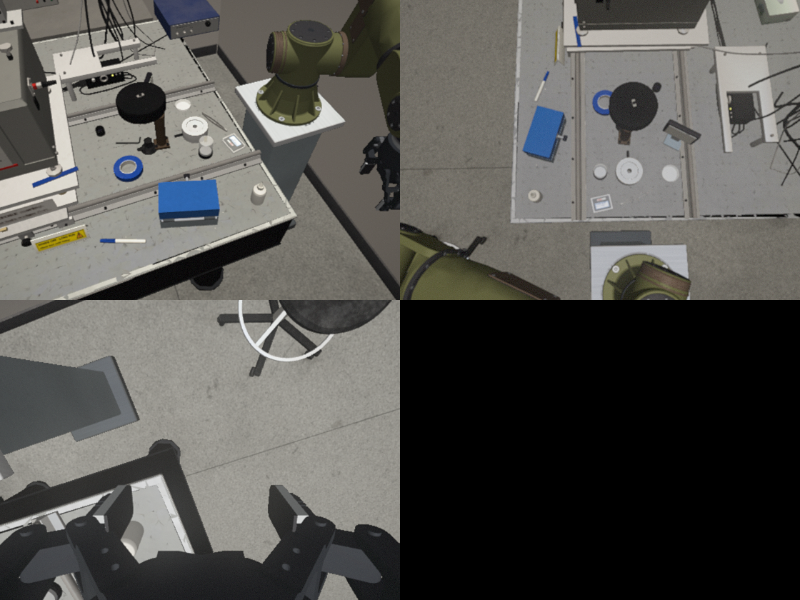

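The picture shows the blue cover (top view about 204,191 of the full frame) with its knob towards the table middle. The black disc stand is between it and the panel (about 390,190), and the bottle, jar and petri dish are on the robot side. Next I'll fit geometry from the depth maps.

Create b.py:
```python
from h import *
np.set_printoptions(precision=4,suppress=True)
def rect(P):
    (c,s,a)=cv2.minAreaRect((P[:,:2]*1000).astype(np.float32)); return np.round(c,1),np.round(s,1),round(a,1)
ks=[]
for n in ["top","scene"]:
    c=cam(n); im=c["image"].astype(int)
    blue=(im[...,2]>im[...,0]+50)&(im[...,2]>im[...,1]+25)
    P=cloud(c,blue); P=P[(abs(P[:,0]-.5)<.13)&(abs(P[:,1]-.3)<.1)]
    h=np.percentile(P[:,2],[5,50,95]); T=P[P[:,2]>h[1]-.012]
    A=np.c_[T[:,:2],np.ones(len(T))]; pl=np.linalg.lstsq(A,T[:,2],rcond=None)[0]
    print(n,"blue",h,rect(T),"plane",pl,len(T))
    P=cloud(c); Q=P[(abs(P[:,0]-.5)<.12)&(abs(P[:,1]+.15)<.1)]
    for lo,hi in [(.05,.12),(.12,.15)]:
        q=Q[(Q[:,2]>lo)&(Q[:,2]<hi)]; 
        if len(q)>20: print(n,"panel",lo,rect(q),len(q),q[:,2].max())
    Q=P[(P[:,2]>.17)&(P[:,2]<.24)&(abs(P[:,0]-.55)<.2)&(abs(P[:,1]-0)<.15)]
    if len(Q): print(n,"disc",rect(Q),np.percentile(Q[:,2],[5,50,95]))
    r=robot.spot_point(n,"flap_knob")[0]; ks.append(ray(c,r["centre"]))
    for t in ["flap_knob"]:
        print([ (np.round(q["centre"],1),round(q["score"],2)) for q in robot.spot_in(n,t)])
    if n=="top": cv2.imwrite("pics/b.png",cv2.resize(c["image"][120:300,150:450],None,fx=2.6,fy=2.6,interpolation=cv2.INTER_CUBIC)[:,:,::-1])
print("knob tri",tri(ks))
```

```bash
python3 b.py
```

```text
top blue [0.0911 0.0942 0.0975] (array([521.7, 307.5]), array([ 92.3, 159.3]), 73.3) plane [-0.0046 -0.024   0.104 ] 2585
top panel 0.05 (array([ 504.9, -139. ]), array([109.7,  14.6]), 54.6) 491 0.11992214684883085
top panel 0.12 (array([ 510.8, -143.6]), array([109.2,  20.5]), 60.9) 479 0.13901129571695825
top disc (array([562.8,  24.4]), array([144. , 141.9]), 86.8) [0.2053 0.2195 0.2225]
[]
scene blue [0.0712 0.0939 0.0965] (array([520.2, 305.4]), array([102.1, 158.8]), 73.2) plane [-0.0118 -0.0367  0.1115] 3644
scene panel 0.12 (array([ 496.4, -165.9]), array([57.7, 19. ]), 60.5) 122 0.13695047157716678
scene disc (array([564.3,  27.3]), array([142.7, 144. ]), 20.3) [0.1876 0.219  0.2215]
[(array([262.6, 280.5]), 0.93)]
knob tri [0.5045 0.2314 0.0701]
```

View pics/b.png

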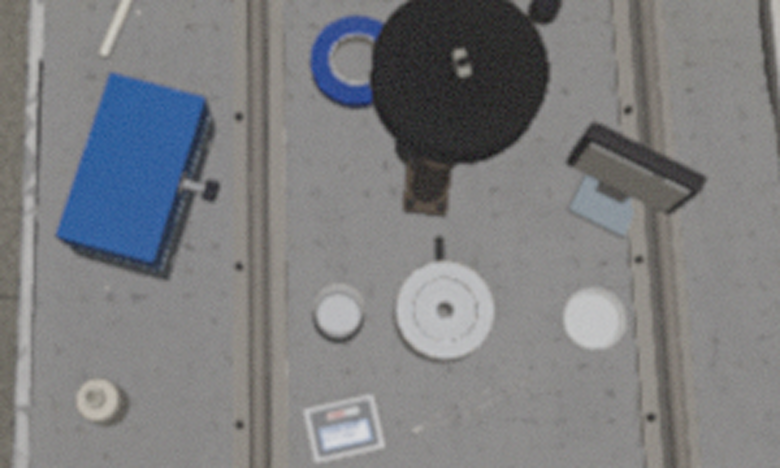

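The close-up confirms the layout: knob at (210,190) in the crop, disc stand, and panel tilted with its face to the lower left. The magazine yaw is about 73°, the cover is ajar about 1.4°, and the panel normal is about -29°. I'll go look at the knob from above with the wrist camera.

send_path --moves '[{"pos":[-0.4,-0.25,0],"rz":1.54,"aperture":0.085},{"pos":[-0.4,-0.25,0],"rz":1.54,"aperture":0.085},{"pos":[-0.4,-0.25,0],"rz":1.54,"aperture":0.085},{"pos":[-0.4,-0.25,0],"rz":1.54,"aperture":0.085},{"pos":[-0.4,-0.25,0],"rz":1.54,"aperture":0.085},{"pos":[-0.4,-0.25,0],"rz":1.54,"aperture":0.085},{"pos":[-0.4,-0.25,0],"rz":1.54,"aperture":0.085},{"pos":[-0.4,-0.25,0],"rz":1.54,"aperture":0.085},{"pos":[-0.4,-0.25,0],"rz":1.54,"aperture":0.085},{"pos":[-0.4,-0.25,0],"rz":1.54,"aperture":0.085}]'

```text
clock: 2.95
position: [0.4764, 0.1541, 0.25]
tcp_rot: [2.492, 1.912, 0.0]
ft_force: [-0.8, -0.0, 0.5]
finger_gap: 0.0849
finger_force: 0.0
```

send_path --moves '[{"aperture":0.05},{"aperture":0.05}]'

```text
clock: 3.15
position: [0.4746, 0.1571, 0.2499]
tcp_rot: [-2.483, -1.925, 0.0]
ft_force: [0.5, 1.1, 0.3]
finger_gap: 0.0584
finger_force: 0.0
```

Create k.py:
```python
from h import *
np.set_printoptions(precision=4,suppress=True)
s=robot.state(); M=R.from_rotvec(s["tcp_rot"]).as_matrix(); print(s["position"],s["qpos"],"xang",np.degrees(np.arctan2(M[1,0],M[0,0])),M[:,2])
c=cam("wrist"); save(c,"k1")
for f in ["spot_point","spot_in"]:
    for t in ["flap_knob","magazine_hinge"]:
        for q in getattr(robot,f)("wrist",t)[:2]: print(f,t,round(q["score"],2),q["centre"],zpt(c,q["centre"]))
im=c["image"].astype(int); blue=(im[...,2]>im[...,0]+50)&(im[...,2]>im[...,1]+25)
P=cloud(c,blue); T=P[(P[:,2]>.085)&(P[:,2]<.11)]
print(cv2.minAreaRect((T[:,:2]*1000).astype(np.float32)),np.linalg.lstsq(np.c_[T[:,:2],np.ones(len(T))],T[:,2],rcond=None)[0])
```

```bash
python3 k.py
```

```text
[0.4746 0.1571 0.2499] [0.2462 0.1884 1.6599 0.0002 1.2936 0.498 ] xang 75.57264067834618 [-0.0003  0.0001 -1.    ]
spot_point flap_knob 0.71 [290.0, 102.1] [0.5024 0.2353 0.0866]
spot_in flap_knob 0.62 [293.2, 37.7] [0.5161 0.2809 0.0969]
spot_in magazine_hinge 0.93 [291.5, 35.4] [0.5152 0.2829 0.0964]
spot_in magazine_hinge 0.31 [291.8, 36.3] [0.5153 0.2822 0.0967]
((515.7742919921875, 284.9919128417969), (48.43039321899414, 160.1796875), 74.50748443603516) [-0.0056 -0.0232  0.1062]
```

View pics/k1.png

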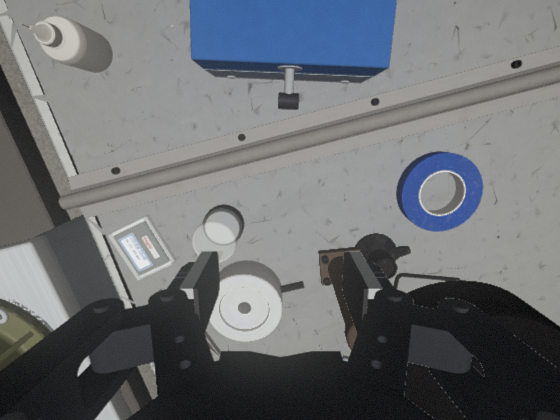

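The wrist view shows the knob at (289,101), about (0.502, 0.235, 0.079) in the world. I'll go over it, descend and grip.

send_path --moves '[{"pos":[0.042,0.004,0],"rz":0.015,"aperture":0.05},{"pos":[0.082,0.007,0.02],"rz":0.028,"aperture":0.05},{"pos":[0.082,0.007,0.06],"rz":0.028,"aperture":0.05},{"pos":[0.082,0.007,0.1],"rz":0.028,"aperture":0.05},{"pos":[0.082,0.007,0.14],"rz":0.028,"aperture":0.05},{"pos":[0.082,0.007,0.166],"rz":0.028,"aperture":0.05},{"pos":[0.082,0.007,0.166],"rz":0.028,"aperture":0.05}]' --clamp_n 40

```text
clock: 4.1
position: [0.5, 0.2347, 0.0808]
tcp_rot: [-2.508, -1.889, 0.009]
ft_force: [0.1, -0.3, 0.3]
finger_gap: 0.0499
finger_force: 0.0
```

send_path --moves '[{"aperture":0.01},{"aperture":0.01},{"aperture":0.01},{"aperture":0.01},{"aperture":0.01}]' --clamp_n 40

```text
clock: 4.6
position: [0.5017, 0.2354, 0.0853]
tcp_rot: [-2.51, -1.888, -0.001]
ft_force: [-6.7, 2.5, 1.5]
finger_gap: 0.0168
finger_force: 40.3
```

Run:
```python
from h import *
s=robot.state(); M=R.from_rotvec(s["tcp_rot"]).as_matrix(); print(M.round(4),s["qpos"].round(3))
c=cam("wrist"); save(c,"k2")
```

```text
[[ 2.770e-01  9.609e-01  2.000e-04]
 [ 9.609e-01 -2.770e-01  1.000e-03]
 [ 1.000e-03 -1.000e-04 -1.000e+00]] [3.720e-01 4.990e-01 1.659e+00 1.000e-03 9.820e-01 6.520e-01]
```

View pics/k2.png

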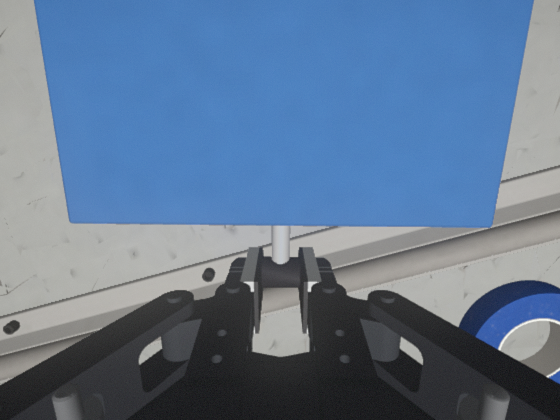

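The knob (280,270) sits between the pads and the tool is square to the cover. I'll swing it along the hinge arc, first half now.

send_path --moves '[{"pos":[0.003,0,-0.011],"aperture":0.01},{"pos":[0.007,0,-0.022],"aperture":0.01},{"pos":[0.0125,0,-0.033],"aperture":0.01},{"pos":[0.0185,0,-0.043],"aperture":0.01},{"pos":[0.026,0,-0.053],"aperture":0.01},{"pos":[0.034,0,-0.062],"aperture":0.01},{"pos":[0.043,0,-0.07],"aperture":0.01},{"pos":[0.052,0,-0.077],"aperture":0.01},{"pos":[0.0735,0,-0.0885],"aperture":0.01},{"pos":[0.0735,0,-0.0885],"aperture":0.01}]' --clamp_n 40

```text
clock: 5.65
position: [0.5231, 0.3074, 0.1745]
tcp_rot: [2.509, 1.89, 0.005]
ft_force: [-6.5, -2.2, 7.0]
finger_gap: 0.0164
finger_force: 42.6
```

Run:
```python
from h import *
s=robot.state();print(s["torque"])
c=cam("wrist"); save(c,"k3")
```

```text
[-0.61660999  0.99285304 -0.05020535]
```

View pics/k3.png

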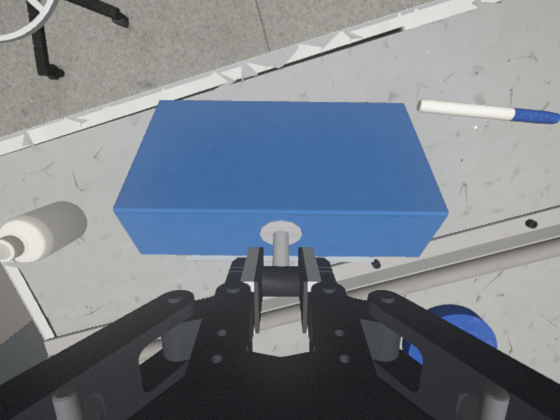

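The cover is following (knob at (280,275), front face now visible from above). I'll finish the swing.

send_path --moves '[{"pos":[0.0115,0,-0.004],"aperture":0.01},{"pos":[0.023,0,-0.007],"aperture":0.01},{"pos":[0.035,0,-0.009],"aperture":0.01},{"pos":[0.047,0,-0.01],"aperture":0.01},{"pos":[0.059,0,-0.0095],"aperture":0.01},{"pos":[0.071,0,-0.008],"aperture":0.01},{"pos":[0.082,0,-0.006],"aperture":0.01},{"pos":[0.092,0,-0.0025],"aperture":0.01},{"pos":[0.108,0,0.005],"aperture":0.01},{"pos":[0.108,0,0.005],"aperture":0.01}]' --clamp_n 40

```text
clock: 6.7
position: [0.5541, 0.411, 0.17]
tcp_rot: [2.509, 1.889, 0.012]
ft_force: [3.1, 4.4, 12.5]
finger_gap: 0.0168
finger_force: 39.8
```

send_path --moves '[{"aperture":0.04},{"aperture":0.045},{"aperture":0.045},{"aperture":0.045},{"pos":[0,0,-0.04],"aperture":0.045},{"pos":[0,0,-0.08],"aperture":0.045},{"pos":[0,0,-0.12],"aperture":0.045}]'

```text
clock: 7.4
position: [0.5522, 0.4089, 0.289]
tcp_rot: [2.511, 1.888, -0.0]
ft_force: [-0.3, -0.2, -0.5]
finger_gap: 0.0448
finger_force: 0.0
```

Run:
```python
from h import *
c=cam("top"); cv2.imwrite("pics/o.png",np.hstack([cv2.resize(c["image"][130:270,150:290],None,fx=2.8,fy=2.8)]*1)[:,:,::-1])
for t in ["amber_filter","green_filter","amber_filter_tab"]:
  for q in robot.spot_point("top",t)[:2]: print(t,q["score"],q["centre"],zpt(c,q["centre"]))
w=cam("wrist"); save(w,"o2")
```

```text
green_filter 0.32 [204.1, 191.8] [0.37213175 0.22055554 0.57719253]
```

View pics/o.png

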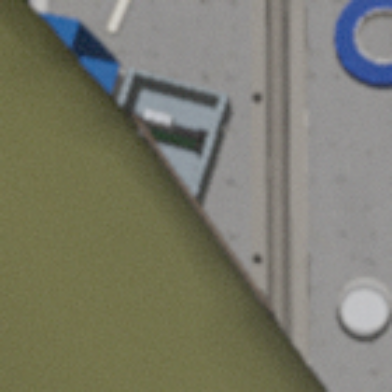

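The arm hides half the magazine; the far slot (170,135) looks green. I'll back off and view it with the wrist camera.

send_path --moves '[{"pos":[-0.048,0,0],"aperture":0.045},{"pos":[-0.095,0,0],"aperture":0.045},{"pos":[-0.143,0,0],"aperture":0.045},{"pos":[-0.19,0,0],"aperture":0.045},{"pos":[-0.19,0,0],"aperture":0.045},{"pos":[-0.19,0,0],"aperture":0.045}]'

```text
clock: 8.25
position: [0.4995, 0.226, 0.2868]
tcp_rot: [-2.512, -1.886, 0.002]
ft_force: [-0.3, 0.8, 0.5]
finger_gap: 0.0452
finger_force: 0.0
```

Create f.py:
```python
from h import *
import sys
np.set_printoptions(precision=4,suppress=True)
w=cam("wrist"); save(w,sys.argv[1])
s=robot.state(); M=R.from_rotvec(s["tcp_rot"]).as_matrix(); print(s["position"],"xang",np.degrees(np.arctan2(M[1,0],M[0,0])))
for t in ["amber_filter","green_filter","amber_filter_tab","amber_filter_glass","magazine_hinge"]:
  for q in robot.spot_point("wrist",t)[:2]: print(t,round(q["score"],2),q["centre"],zpt(w,q["centre"]))
P=cloud(w); a=np.radians(74); m=np.array([np.cos(a),np.sin(a)]);n=np.array([-m[1],m[0]]); c0=np.array([.522,.3055])
D=P[:,:2]-c0; u=D@m; v=D@n; z=P[:,2]
for nm,sg in (("y+",1),("y-",-1)):
    k=(abs(u)<.025)&(abs(v-sg*.035)<.02)&(z>.072)&(z<.095)
    T=P[k]
    if len(T)>5: print(nm,"tab",cv2.minAreaRect((T[:,:2]*1000).astype(np.float32)),np.median(T[:,2]),len(T))
k=(abs(u)<.06)&(abs(v)<.09)&(z>.044)&(z<.056); print("box",cv2.minAreaRect((P[k][:,:2]*1000).astype(np.float32)))
```

```bash
python3 f.py f1
```

```text
[0.4996 0.2268 0.2868] xang 73.87896681484722
amber_filter 0.66 [253.4, 109.6] [0.4905 0.3119 0.0199]
amber_filter 0.27 [313.0, 106.4] [0.552  0.2949 0.0822]
green_filter 0.96 [310.4, 104.1] [0.5525 0.2982 0.058 ]
amber_filter_tab 0.61 [247.4, 107.7] [0.4896 0.3118 0.0825]
amber_filter_glass 0.73 [249.3, 104.6] [0.4921 0.3142 0.0809]
magazine_hinge 0.74 [284.9, 52.1] [0.5407 0.3546 0.0543]
y+ tab ((488.6003723144531, 316.2983093261719), (23.712074279785156, 8.257935523986816), 74.04485321044922) 0.08255146829037638 232
y- tab ((555.5938110351562, 296.5546875), (23.387470245361328, 7.9967122077941895), 73.35221099853516) 0.08281197772964269 224
box ((522.8955688476562, 309.2333068847656), (98.07437133789062, 160.2865447998047), 73.24407958984375)
```

View pics/f1.png

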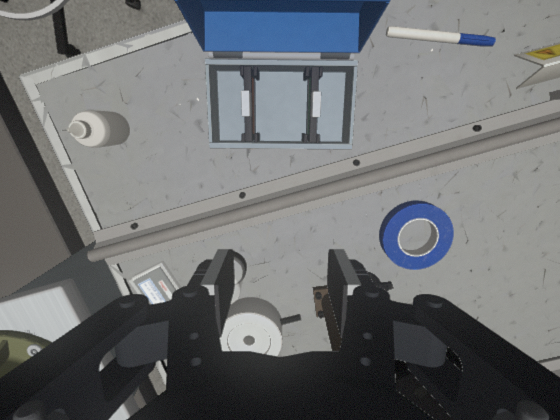

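The cover stands open. The left tab (247,103) is amber's and the right tab (315,103) is the green plate's. I'll go above the left tab and re-measure from there as a second view.

send_path --moves '[{"pos":[0.04,-0.017,0.02],"aperture":0.04},{"pos":[0.083,-0.0355,0.05],"aperture":0.04},{"pos":[0.083,-0.0355,0.09],"aperture":0.04},{"pos":[0.083,-0.0355,0.12],"aperture":0.04},{"pos":[0.083,-0.0355,0.12],"aperture":0.04},{"pos":[0.083,-0.0355,0.12],"aperture":0.04}]'

```text
clock: 9.15
position: [0.4888, 0.3165, 0.1683]
tcp_rot: [2.51, 1.889, 0.0]
ft_force: [0.3, 0.6, 1.4]
finger_gap: 0.0403
finger_force: 0.0
```

```bash
python3 f.py f2
```

```text
[0.4892 0.3166 0.1693] xang 73.89752070493302
amber_filter 0.94 [281.4, 198.3] [0.4918 0.3276 0.0618]
green_filter 0.65 [357.8, 192.7] [0.555  0.3039 0.0196]
amber_filter_tab 0.9 [280.6, 221.7] [0.4879 0.3164 0.0822]
amber_filter_tab 0.57 [356.0, 196.3] [0.5537 0.2997 0.0145]
amber_filter_glass 0.94 [284.7, 204.6] [0.494  0.3274 0.0821]
amber_filter_glass 0.7 [354.3, 196.4] [0.5527 0.2991 0.0111]
magazine_hinge 0.93 [329.6, 141.8] [0.5366 0.3574 0.0589]
y+ tab ((488.5762939453125, 316.6750183105469), (24.139055252075195, 7.714267253875732), 73.76969146728516) 0.08253308564375741 406
y- tab ((555.2059936523438, 296.5315856933594), (24.292871475219727, 8.464542388916016), 73.78838348388672) 0.08235055116363357 536
box ((522.5463256835938, 308.5509033203125), (96.9445571899414, 160.15811157226562), 73.33057403564453)
```

View pics/f2.png

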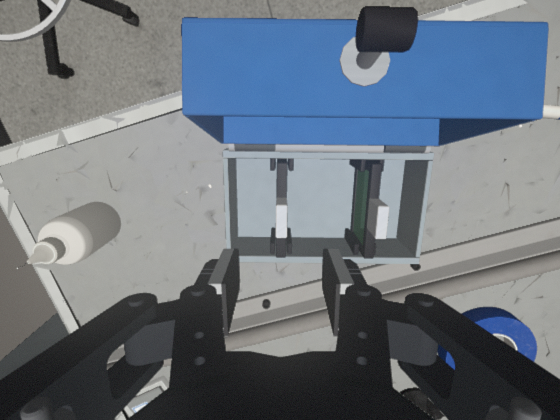

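The right plate (360,200) shows green glass, so the left tab (281,218) belongs to amber and is centred between the fingers. Next: descend and grip.

send_path --moves '[{"pos":[0,0,0.03],"aperture":0.04},{"pos":[0,0,0.06],"aperture":0.04},{"pos":[0,0,0.08],"aperture":0.04},{"pos":[0,0,0.096],"aperture":0.04},{"pos":[0,0,0.096],"aperture":0.04}]'

```text
clock: 9.95
position: [0.4879, 0.3157, 0.07]
tcp_rot: [-2.51, -1.888, 0.005]
ft_force: [0.5, -0.5, 0.2]
finger_gap: 0.0403
finger_force: 0.0
```

send_path --moves '[{"aperture":0},{"aperture":0},{"aperture":0},{"aperture":0},{"aperture":0}]' --clamp_n 50

```text
clock: 10.45
position: [0.4891, 0.3165, 0.073]
tcp_rot: [2.51, 1.888, 0.004]
ft_force: [-0.9, -1.1, 7.3]
finger_gap: 0.0071
finger_force: 49.9
```

send_path --moves '[{"pos":[0,0,-0.01],"aperture":0},{"pos":[0,0,-0.025],"aperture":0},{"pos":[0,0,-0.045],"aperture":0},{"pos":[0,0,-0.065],"aperture":0},{"pos":[0,0,-0.095],"aperture":0},{"pos":[0,0,-0.125],"aperture":0},{"pos":[0,0,-0.15],"aperture":0},{"pos":[0,0,-0.15],"aperture":0}]'

```text
clock: 11.25
position: [0.4894, 0.3167, 0.2266]
tcp_rot: [2.51, 1.888, 0.011]
ft_force: [0.2, 0.2, 0.3]
finger_gap: 0.0072
finger_force: 48.9
```

Run:
```python
from h import *
np.set_printoptions(precision=4,suppress=True)
s=robot.state(); print(s["position"],s["finger_gap"],s["finger_force"],s["qpos"])
t=cam("top"); w=cam("wrist"); sc=cam("scene")
cv2.imwrite("pics/l.png",cv2.resize(np.hstack([sc["image"],w["image"]]),(800,300))[:,:,::-1])
P=cloud(t); Q=P[(abs(P[:,0]-.5)<.12)&(abs(P[:,1]+.15)<.1)&(P[:,2]>.1)&(P[:,2]<.15)]
print(cv2.minAreaRect((Q[Q[:,2]>.13][:,:2]*1000).astype(np.float32)))
for n,c in (("top",t),):
  for q in robot.spot_point(n,"panel_face")[:1]: print(q["score"],q["centre"],zpt(c,q["centre"]))
  # white face plane
  im=c["image"].astype(int)
  F=P[(abs(P[:,0]-.5)<.12)&(abs(P[:,1]+.15)<.1)&(P[:,2]>.055)&(P[:,2]<.125)]
  A=np.c_[F[:,1],np.ones(len(F)),F[:,2]]; print("x=a*y+b+c z",np.linalg.lstsq(A,F[:,0],rcond=None)[0],len(F))
# obstacles heights between
for nm,x,y in (("white disc",.38,.05),):
  k=(abs(P[:,0]-x)<.06)&(abs(P[:,1]-y)<.05); print(nm,P[k][:,2].max())
```

```text
[0.4894 0.3167 0.2266] 0.007219145304363106 48.875794453779235 [0.5116 0.3885 1.4578 0.     1.2883 0.7925]
((511.71405029296875, -143.8481903076172), (108.85382080078125, 18.815650939941406), 61.58211898803711)
x=a*y+b+c z [ 0.5584  0.5816 -0.0002] 505
white disc 0.04553608812011212
```

View pics/l.png

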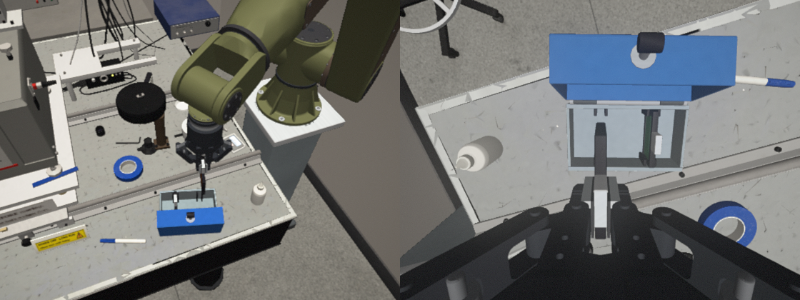

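The plate is held clear of the magazine and the green plate is still in its slot. The face normal is at -29.2° and the hold target is TCP (0.451, -0.110, 0.1315). I'll carry it round the robot side of the stand.

send_path --moves '[{"pos":[-0.02,-0.001,0],"rz":0.01,"aperture":0},{"pos":[-0.055,-0.003,0],"rz":0.03,"aperture":0},{"pos":[-0.1,-0.005,0],"rz":0.05,"aperture":0},{"pos":[-0.145,-0.007,0],"rz":0.08,"aperture":0},{"pos":[-0.19,-0.009,0],"rz":0.11,"aperture":0},{"pos":[-0.235,-0.011,0],"rz":0.14,"aperture":0},{"pos":[-0.276,-0.013,0],"rz":0.16,"aperture":0}]'

```text
clock: 12.15
position: [0.3982, 0.0531, 0.2208]
tcp_rot: [-2.654, -1.68, 0.002]
ft_force: [1.0, -0.5, -0.2]
finger_gap: 0.0073
finger_force: 48.8
```

send_path --moves '[{"pos":[-0.03,0.02,0],"rz":0.02,"aperture":0},{"pos":[-0.07,0.045,0],"rz":0.04,"aperture":0},{"pos":[-0.11,0.071,0],"rz":0.06,"aperture":0},{"pos":[-0.13,0.085,0],"rz":0.07,"aperture":0},{"pos":[-0.13,0.085,0],"rz":0.07,"aperture":0},{"pos":[-0.13,0.085,0],"rz":0.07,"aperture":0}]'

```text
clock: 12.75
position: [0.4205, -0.0993, 0.2207]
tcp_rot: [-2.71, -1.586, 0.002]
ft_force: [-0.6, 1.1, -0.3]
finger_gap: 0.0071
finger_force: 48.9
```

Run:
```python
from h import *
s=robot.state(); M=R.from_rotvec(s["tcp_rot"]).as_matrix(); print(s["position"],s["finger_gap"],"xang",np.degrees(np.arctan2(M[1,0],M[0,0])))
```

```text
[ 0.42045914 -0.09927463  0.22073868] 0.0070798393847067735 xang 60.66113868490786
```

send_path --moves '[{"pos":[0.003,0.016,0.02],"aperture":0},{"pos":[0.0057,0.032,0.05],"aperture":0},{"pos":[0.0057,0.032,0.075],"aperture":0},{"pos":[0.0057,0.032,0.09],"aperture":0},{"pos":[0.0057,0.032,0.09],"aperture":0},{"pos":[0.0057,0.032,0.09],"aperture":0}]'

```text
clock: 13.35
position: [0.4517, -0.1092, 0.1319]
tcp_rot: [-2.71, -1.589, 0.0]
ft_force: [0.3, 0.1, 0.0]
finger_gap: 0.0076
finger_force: 48.9
```

Create g.py:
```python
from h import *
np.set_printoptions(precision=4,suppress=True)
s=robot.state(); M=R.from_rotvec(s["tcp_rot"]).as_matrix(); print(s["position"],s["finger_gap"],"xang",np.degrees(np.arctan2(M[1,0],M[0,0])),M[:,2])
a=np.radians(-29.2); nx=np.array([np.cos(a),np.sin(a)]); ty=np.array([-nx[1],nx[0]])
f0=np.array([.5036,-.1393])
for n in ["wrist","top","scene"]:
  c=cam(n); P=cloud(c); D=P[:,:2]-f0; u=D@nx; v=D@ty; z=P[:,2]
  k=(abs(u)<.012)&(abs(v)<.047)&(z>.05)&(z<.128)
  if k.sum()>30:
    co=np.linalg.lstsq(np.c_[v[k],z[k]-.09,np.ones(k.sum())],u[k],rcond=None)[0]; print(n,"face: u=a v+b(z-.09)+c",co,k.sum(),v[k].min(),v[k].max())
  k=(u>-.005)&(u<.025)&(abs(v)<.08)&(z>.13)&(z<.145)
  if k.sum()>30: print(n,"top edge v",v[k].min(),v[k].max(),"u",np.percentile(u[k],[1,99]),"z",np.median(z[k]),k.sum())
  k=(u>-.09)&(u<-.035)&(abs(v)<.06)&(z>.055)&(z<.12)
  if k.sum()>15: print(n,"plate u",np.percentile(u[k],[2,50,98]),"v",np.percentile(v[k],[1,99]),"z",np.percentile(z[k],[1,99]),k.sum())
  for t in ["amber_filter_glass","panel_face","amber_filter_tab"]:
    for q in robot.spot_point(n,t)[:1]:
      p=zpt(c,q["centre"]); print(n,t,round(q["score"],2),q["centre"],p, None if p is None else ((p[:2]-f0)@nx,(p[:2]-f0)@ty,p[2]))
  cv2.imwrite("pics/g_%s.png"%n,c["image"][:,:,::-1])
A=[cv2.imread("pics/g_%s.png"%n) for n in ("wrist","top")]
cv2.imwrite("pics/g.png",np.hstack([cv2.resize(A[0],(400,300)),cv2.resize(A[1][130:280,300:500],(400,300))]))
```

```bash
python3 g.py
```

```text
[ 0.4517 -0.1092  0.1319] 0.007620514330883341 xang 60.788286283698085 [-0.0001  0.0001 -1.    ]
wrist face: u=a v+b(z-.09)+c [-0.0053 -0.0002 -0.001 ] 7133 -0.046862235398396034 0.04698969284870696
wrist top edge v -0.04342330862097281 0.05374946574558007 u [-0.0006  0.0167] z 0.13550508231560326 7686
wrist plate u [-0.0657 -0.0607 -0.0565] v [-0.0361  0.0387] z [0.0702 0.1198] 1598
wrist amber_filter_glass 0.8 [281.9, 245.3] [ 0.4571 -0.0992  0.1193] (np.float64(-0.06021132995779649), np.float64(0.012334497011694973), np.float64(0.11929887635149974))
wrist panel_face 0.77 [385.6, 250.6] [ 0.501  -0.1417  0.0884] (np.float64(-0.0010956001167287336), np.float64(-0.003406545211693378), np.float64(0.08843251239261243))
wrist amber_filter_tab 0.74 [279.6, 282.3] [ 0.4529 -0.1045  0.1419] (np.float64(-0.061256313132041953), np.float64(0.0056021350342965485), np.float64(0.14189272145573206))
top face: u=a v+b(z-.09)+c [ 0.0397 -0.0009 -0.0022] 61 0
[... 699 characters left out ...]
344891893732743))
scene top edge v -0.05425815294109625 0.0023070165648310928 u [-0.001   0.0161] z 0.133971930063292 88
scene plate u [-0.0713 -0.064  -0.0528] v [-0.031  0.027] z [0.0615 0.1199] 102
scene amber_filter_glass 0.61 [230.0, 130.0] [0.4935 0.0294 0.2174] (np.float64(-0.09116099499740855), np.float64(0.14233189295782087), np.float64(0.21743273605515778))
scene panel_face 0.44 [210.2, 127.7] [0.5311 0.0122 0.2208] (np.float64(-0.04992046486569772), np.float64(0.14569248022600714), np.float64(0.2208205018905781))
scene amber_filter_tab 0.68 [228.9, 118.0] [ 0.4598 -0.1029  0.1388] (np.float64(-0.05594273638342969), np.float64(0.010378948292473976), np.float64(0.13875347535502525))
```

View pics/g.png

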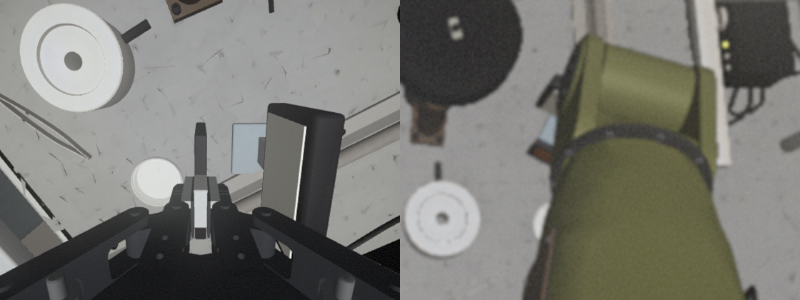

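The plate (200,150) hangs parallel to the lit face (285,170). It measures 60 mm off, centred within 1 mm, and nothing is close to it. One check that its top edge is level and the bystanders are in place, then I'll hand in.

Run:
```python
from h import *
np.set_printoptions(precision=4,suppress=True)
a=np.radians(-29.2); nx=np.array([np.cos(a),np.sin(a)]); ty=np.array([-nx[1],nx[0]]); f0=np.array([.5036,-.1393])
c=cam("wrist"); P=cloud(c); D=P[:,:2]-f0; u=D@nx; v=D@ty; z=P[:,2]
k=(abs(u+.061)<.006)&(v>.014)&(v<.037)&(z>.108)&(z<.13)
print("top edge z=a v+b",np.polyfit(v[k],z[k],1),"u slope",np.polyfit(v[k],u[k],1),k.sum())
s=cam("scene")
for t in ["dropper_bottle","petri_dish","clear_jar","flap_knob"]:
  for q in robot.spot_point("scene",t)[:1]: print(t,round(q["score"],2),q["centre"],zpt(s,q["centre"]))
```

```text
top edge z=a v+b [-0.0031  0.1173] u slope [ 0.0027 -0.0606] 870
dropper_bottle 0.78 [357.4, 276.7] [0.3312 0.3513 0.0375]
petri_dish 0.84 [254.2, 148.0] [ 0.3947 -0.1107  0.0132]
clear_jar 0.72 [288.6, 214.8] [0.3999 0.1452 0.0292]
flap_knob 0.59 [264.0, 302.7] [0.5555 0.4055 0.1713]
```

```bash
python3 -c "
from plant import robot; print(robot.hand_in())"
```

```text
the job is handed in; nothing more can be done
None
```

The job is handed in: the cover stands open, the green filter is in its slot, and the amber filter is held upright 60 mm in front of the lit face, parallel to it and centred within about 1 mm; the hand-in returned no verdict.

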